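Top up the filter-cube feeder behind its sprung follower

ROBOT

A 6-joint arm with a two-finger parallel gripper is mounted at the origin on a cart in front of the work surface, level with it; the furniture and walls round the work are solid. World frame = base frame: x ahead of the robot, y to its left, z up, the work surface at z = 0. Lengths are in mm, angles in rad, forces in N, time in s.
With the tool pointing down it reaches from about 400 to 825 mm from the base axis. Payload 7 kg.
Tool frame: the origin (TCP) lies at the very end of the fingers, on their centre line; the grasp point (between the pads) lies pinch_z behind it (pinch_z is the distance from the TCP to the grasp point, in mm); z points along the fingers, y is the line along which they close (so a half turn about z gives the same grasp; the last joint's range is limited). The gripper opens to 85 mm and grips with 20 to 120 N. Pads are 22 mm wide; open, the fingers measure 114 mm over their backs; the gripper's body (76 mm by 85 mm) begins 54 mm behind the grasp point. The pads swing forward as they close: fully open they stand 13 mm farther back than shut.
Start: joints at [1.525, 0.359, 0.012, 0, -1.224, -0.288], TCP at [221.162, 637.717, 231.302] pointing down, gripper open.
Joint ranges: [-3.07, 3.07], [-1.43, 2.12], [-1.02, 1.25], [-3.03, 1.67], [-3.05, -0], [-3.03, 3.03]. Speed limits (rad/s): [2.39, 2.39, 3.01, 3.14, 3.14, 3.14].

INTERFACE

Orientations are given as a rotation vector (axis times angle).
In Python, from station import * gives the robot as it stands.
- The arm moves only by the shell command python3 -m inch 'ROWS' [OPENING] [FORCE]. ROWS is JSON, one flat list of numbers, 6 for each row, row after row: the shift along the tool's x, y, z in cm, then the turn, a rotation vector about the tool's x, y, z in rad. In form: [dx, dy, dz, wx, wy, wz, dx, dy, dz, wx, wy, wz, ...]. A call has 1 to 8 rows; each row is the pose to reach, as a shift and turn from the pose commanded when the call began, along the tool's axes at that moment; what a row does not reach only later rows make up. A row lasts 1/12 s, in which the tool goes at most 41.7 mm and 7.16 degrees, less where a joint would pass 70% of its speed; a pose out of reach is approached as far as the arm can. A call with a gripper value outside its range is refused whole. OPENING is the closure, from 0 (fully open) to 1 (shut), set as the call begins (- or left out, the last holds). The fingers move at their own pace and stop on an object; FORCE is the grip in N (left out, the last holds). Time passes only in rows, so rows that repeat a pose let the fingers close. It gives the time, the measured TCP pose, the force, the opening and the grip force at its end, in the units of the state.
- get_obs(): the state, without advancing time (a new reading comes with each control period).
- capture(name): name is "scene" or "top"; returns a dict with "color" (480x640x3 uint8, red, green, blue), "fx", "fy", "cx", "cy" (pixels), "dist_coeffs" ([k1, k2, p1, p2, k3] as OpenCV has them; the pictures are not rectified), "extrinsics" (4x4, takes a point from world to camera coordinates). Camera axes: x right, y up, looking along -z (the intrinsics and any distortion apply to the point x, -y, -z); pixel columns grow to the right and rows downward; lengths in mm; the calibration is good to about 2 mm. A picture is of the moment at which its call begins. There is no depth.
- hand_in(): hands the job in; it is judged then, once.
The state is a dict: "time_s": time; "q": joint angles; "qd": joint speeds; "joint_torque": joint torques, N m; "eef_pos": TCP position; "eef_rot": TCP orientation; "force": force on the tool from outside, world axes, zero at the start; "moment": the same for the moment, N m; "opening": finger opening in mm; "grasp_force": force on a finger pad.
Only numpy, scipy, OpenCV 4.12 (cv2) and the standard library are available. Lean on these libraries where they do the work, as an engineer would, in place of code of your own. Each camera call takes 0.05 s, during which the arm holds its last target. There are 200 camera calls.

TASK

Load the magenta filter cube into the cube feeder as the next cube behind the blue one that stands at the port, its front window facing the same way. Pull the follower back by its orange tab until it meets the end buffer, slide the tab fully to the slotted side so that its bolt holds in the slot, let go, and set the cube upright on the track floor in the gap; then unbolt the follower and ease it home by the tab, never letting it snap, so that its spring holds both cubes together against the end stop. Handle feeder and cubes gently and leave the other things on the bench where they are.

Things in the scene. Friction and masses are not known exactly. Their poses are not given: they have to be found in the camera images.
- feeder: Feeder, fixed: dark base plate 85x244x10 mm (y=-138 to 106), open channel along y, 45.4 mm wide, floor 10 mm up. Origin on the bench; x across, front is -x; y to the end stop, its face at y=+90; z up. Walls 18 mm over the floor, 8 thick; flares widen the mouth to 54 mm at 34 mm up for y=-52 to 52. Roof and collar over the port (y=60 to 100), 69 mm high. Play for a cube 1.2 mm a side in x.
- load_spot (a point): Where to set the magenta cube down: its centre (half-way up) when it stands on the channel floor in the middle of the gap, follower parked. 1 mm to +y and 30 mm over the feeder's origin; axes as the feeder's. Gap then 108 mm long in y, so about 37 mm free at either side of the cube. The follower later pushes the cube 38 mm to +y, against the port cube.
- port_cube: The cube already loaded: black with blue windows, 43x34x40 mm, same axes and make as the magenta one; loose in the channel under the port roof, against the end stop. Origin in its underside.
- port_cube_center (a point): Centre, half-way up, of the cube already loaded: black with blue windows, 43x34x40 mm, loose in the channel under the port roof, against the end stop (feeder y=+73 mm, 30 mm up). Its front window looks to the feeder's -x.
- magenta_cube: The cube to load: black with magenta windows, standing on the bench, origin in its underside, z up. Body 43 mm in x (-20 to +23), 34 mm in y, 40 mm high (43 with the top ring), 70 to 130 g. Front window in its -x face. Take it across its flat sides, 34 mm apart along its y.
- magenta_cube_center (a point): Centre, half-way up (20 mm), of the magenta cube; axes as the cube's. To be loaded with these axes parallel to the feeder's, so that the front window (-x) looks to the feeder's front.
- magenta_window (a point): Middle of the magenta cube's front window face (its -x face), 20 mm over its underside.
- spare_blue_cube_center (a point): Centre, half-way up, of a second loose cube on the bench, blue windows, same size: not wanted now, leave it.
- follower (a joint): Travel of the sprung follower, m: 0 against the port cube alone, growing as it is pulled back (feeder -y); 0.034 behind two cubes. Its spring pulls to +y with 3.5 N at 0, 10 N parked; let go, it snaps forward (damping 18 N s/m). At about 0.1104 it meets the buffer and stops dead. Carriage 54 mm long behind its pushing face, the face's plate 36 mm over the bench.
- park_bolt (a joint): Travel of the follower's cross bolt, m: 0 out, 0.010 fully in the slot; slid to feeder -x by the orange tab, stays where left (0.8 N friction; some 4 N while the spring bears on it). Elsewhere the wall blocks it after 1 mm: it enters only with the follower between 0.1087 and 0.1113, and then holds the follower at 0.1085.
- park_slot (a point): Slot for the bolt in the feeder's front wall, 10.6 mm long in y for the 8 mm bolt, at feeder x=-27, y=-96 mm, open at the top.
- pull_tab (a point): Point on the upright orange tab of the bolt, 13 mm below its top, 58 mm over the bench. Tab 24 mm (feeder x) by 12 mm (feeder y), from 29 to 71 mm over the bench; axes as the feeder's. Pinch it along feeder y, finger ends at least 38 mm over the bench to clear the follower. At feeder y = 14 mm minus follower travel. Keep the finger opening under 60 mm here, to clear the roof.
- end_buffer: Black hard-rubber buffer, 12 mm round, 14 mm long, on the end plate of the channel at the feeder's -y end, 34 mm over the bench; the follower's sledge meets it at the end of its travel.
- timer_center (a point): Centre of a white bench timer, 66x64x21 mm, behind the feeder: leave it.
- petri_b_center (a point): Centre of a covered dish with red medium, 60 mm across, 14 mm high: leave it.
- objective_case_b_center (a point): Centre of a two-tone objective case, 41 mm across, 58 mm high: leave it.
- marker_blue_center (a point): Centre of a white marker with blue cap, 135 mm long, lying on the bench: leave it.
Things that resemble listed ones, but are neither listed nor needed, are in the scene too. What is shaped like the magenta_cube but yellow is not meant. What is shaped like the port_cube but purple is not meant.

How it is judged:
By the outcome, as a careful person would: the job done as asked, in the order asked, and still so for the second after the job is handed in, with the robot touching nothing.
It also fails if it takes over 61 s, if anything falls off the work surface, if the arm or the gripper's body presses on something with over 40 N, if the wrist force passes 120 N, or if a joint passes its speed limit or range.

## Working session

There is one attempt and no reset: what is moved stays moved. The work goes in short steps, Python scripts to look and compute and a shell command to move; the robot and the scene stay as the last step left them, time stands still between calls to the robot, and variables do not carry over. Pictures are saved under pics/ and viewed, at most 13 in all, crops included, and the job is handed in when it is done.

```bash
ls; mkdir -p pics
python3 - <<'E'
from station import *
import cv2
for n in("scene","top"):
    c=capture(n); cv2.imwrite(f"pics/{n}0.png",c["color"][:,:,::-1]); print(n,c["fx"],c["fy"],c["cx"],c["cy"],c["dist_coeffs"],c["extrinsics"])
print(get_obs())
E
```

```text
pics
scene 486.555860097857 486.555860097857 319.1354431694858 233.81488865656684 [-0.04436736  0.          0.          0.          0.        ] [[-5.85007192e-01 -8.10740620e-01  2.15924084e-02  2.49960374e+02]
 [ 4.08342864e-01 -2.71436890e-01  8.71537791e-01 -3.06655035e+02]
 [-7.00730112e-01  5.18672982e-01  4.89852679e-01 -4.99085783e+02]
 [ 0.00000000e+00  0.00000000e+00  0.00000000e+00  1.00000000e+00]]
top 457.7511397633763 457.7511397633763 322.5254211500605 232.91408869222627 [-0.01601455  0.          0.          0.          0.        ] [[ 1.22892618e-02 -9.99772363e-01 -1.74412485e-02 -1.00198436e+02]
 [ 9.94097270e-01  1.03354359e-02  1.07999062e-01 -5.69565871e+02]
 [-1.07794215e-01 -1.86655263e-02  9.93997991e-01 -9.07065387e+02]
 [ 0.00000000e+00  0.00000000e+00  0.00000000e+00  1.00000000e+00]]
{'time_s': 0.1, 'q': array([ 1.52511469e+00,  3.59297678e-01,  1.11771723e-02, -2.99129390e-04,
       -1.22405500e+00, -2.88118261e-01]), 'qd': array([ 0.00141707, -0.00125842,  0.00282318,  0.00076815,  0.00010865,
       -0.00038014]), 'joint_torque': array([-1.92783991e-03, -5.84767199e+01,  2.94110477e+01,  6.95458889e+00,
       -3.13430115e-03,  9.59129011e-06]), 'eef_pos': array([221.0311178 , 637.36083652, 230.48203434]), 'eef_rot': array([ 3.09652852e+00, -5.21825381e-01, -1.76509669e-04]), 'force': array([-0.02450727, -0.31541933, -1.04205928]), 'moment': array([-0.02330734, -0.01892604,  0.0025397 ]), 'grasp_force': 0.0, 'opening': 85.52885433454709}
```

View pics/scene0.png

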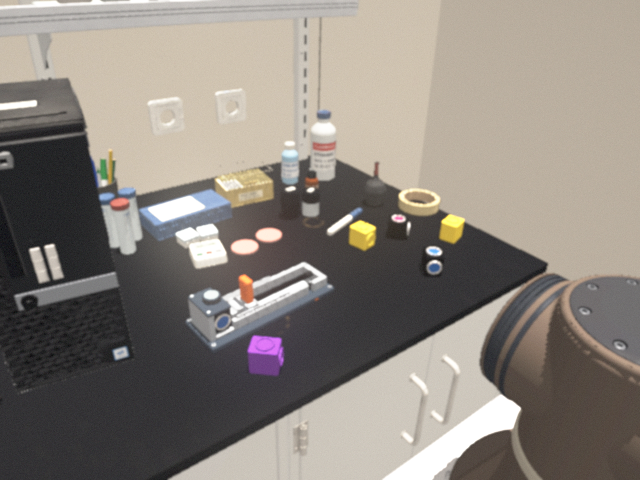

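View pics/top0.png

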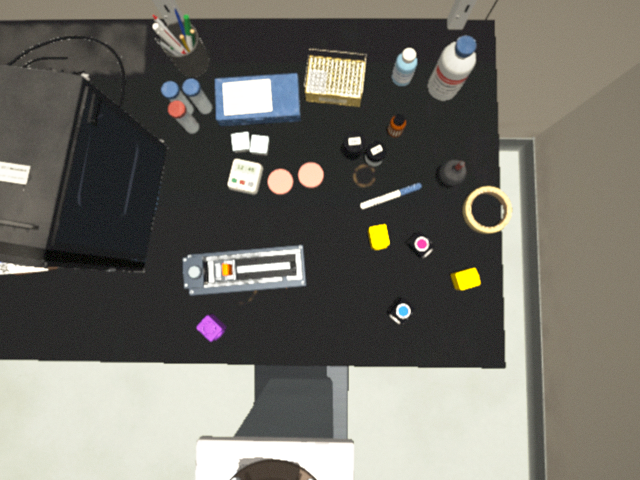

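Top view: the cube with the magenta top and window is at (421,244), and (399,226) in scene. The other cubes are the spare blue at (402,311), yellow at (379,237) and (466,279), and purple at (210,328). The feeder runs from (184,272) to (305,267) with its port on the left, and its tab is at (228,270). I'll enlarge the magenta cube and the feeder to confirm.

Run:
```python
import cv2,numpy as np
s=cv2.imread("pics/scene0.png");t=cv2.imread("pics/top0.png")
r=lambda im,x,y,w,h,f:cv2.resize(im[y:y+h,x:x+w],None,fx=f,fy=f,interpolation=cv2.INTER_CUBIC)
a=np.hstack([r(t,396,219,50,50,8),r(s,376,204,50,50,8)])   # 400 high
cv2.imwrite("pics/cube.png",np.clip(a*1.6,0,255))
a=np.vstack([r(t,175,235,140,70,5),])
b=r(s,185,255,155,85,4.51)
cv2.imwrite("pics/feedt.png",np.clip(a*1.2,0,255));cv2.imwrite("pics/feeds.png",np.clip(b*1.2,0,255))
```

```text
[ WARN:0@0.021] global loadsave.cpp:1063 imwrite_ Unsupported depth image for selected encoder is fallbacked to CV_8U.
```

View pics/cube.png

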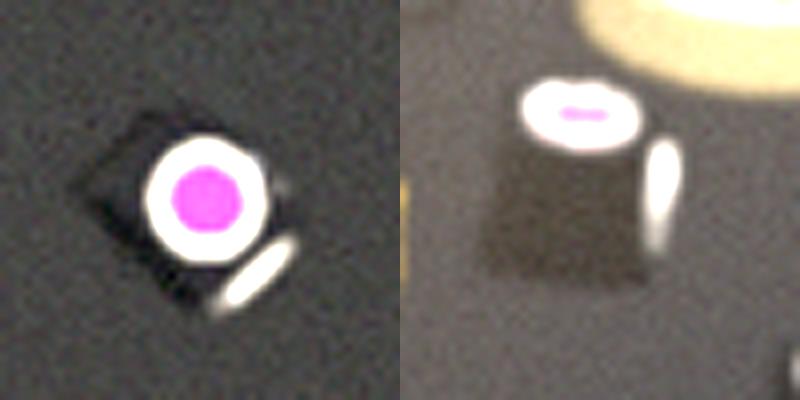

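View pics/feedt.png

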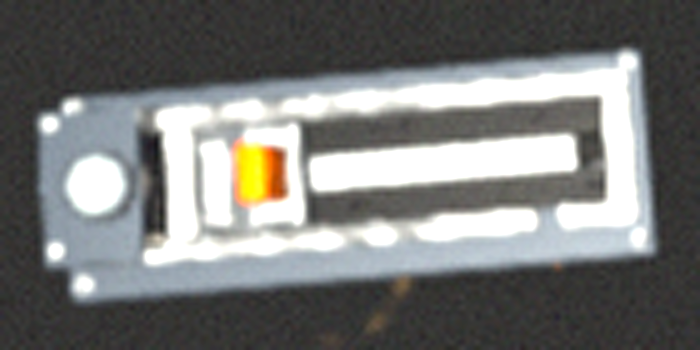

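View pics/feeds.png

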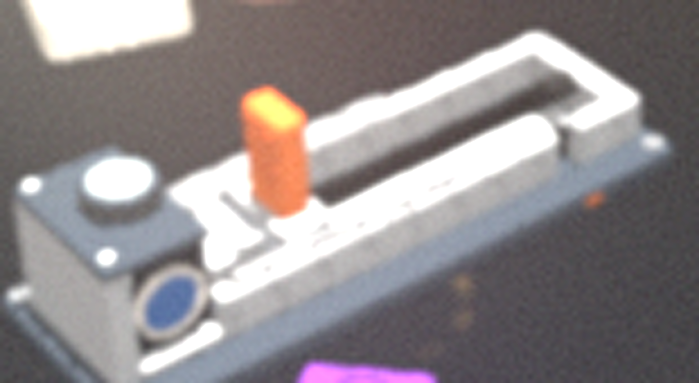

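The crops confirm it: black body with magenta ring and window, and the window faces lower right in the top view. The feeder's port with its blue window is at the left, and the slot is in the front wall near top px (285,278). Next I'll measure.

```bash
cat > h.py <<'E'
import numpy as np,cv2
from station import *
from scipy.optimize import least_squares
from scipy.spatial.transform import Rotation as R
def proj(c,P):
    P=np.atleast_2d(np.asarray(P,float)); E=np.asarray(c["extrinsics"]); F=np.diag([1.,-1,-1])
    K=np.array([[c["fx"],0,c["cx"]],[0,c["fy"],c["cy"]],[0,0,1]])
    return cv2.projectPoints(P,cv2.Rodrigues(F@E[:3,:3])[0],F@E[:3,3],K,np.array(c["dist_coeffs"],float))[0][:,0]
def ground(c,uv,z):
    return least_squares(lambda p:(proj(c,[[p[0],p[1],z]])-uv).ravel(),[550,0]).x
def place(p,L):  # p=x,y,yaw
    L=np.atleast_2d(np.asarray(L,float)); k,s=np.cos(p[2]),np.sin(p[2])
    return np.c_[p[0]+k*L[:,0]-s*L[:,1],p[1]+s*L[:,0]+k*L[:,1],L[:,2]]
E
python3 - <<'E'
from h import *
t=capture("top");s=capture("scene")
np.set_printoptions(precision=2,suppress=True)
def cen(c,m,x,y,w,h):
    k=np.zeros(m.shape,bool);k[y:y+h,x:x+w]=1
    v,u=np.nonzero(m&k); return np.array([u.mean(),v.mean()]),len(u)
hsv=lambda c:cv2.cvtColor(c["color"],cv2.COLOR_RGB2HSV)
T,S=hsv(t),hsv(s)
mag=lambda H:(H[...,0]>140)&(H[...,0]<178)&(H[...,1]>90)&(H[...,2]>80)
org=lambda H:(H[...,0]<25)&(H[...,1]>150)&(H[...,2]>60)
print("mag",cen(t,mag(T),396,219,50,50),cen(s,mag(S),376,204,50,50))
print("org",cen(t,org(T),210,250,40,40),cen(s,org(S),225,265,40,50))
# feeder candidate points from crops
top=lambda x,y:np.array([175+x/5,235+y/5]); sc=lambda x,y:np.array([185+x/4.51,255+y/4.51])
obs=[(t,top(655,253),(-42.5,-138,5)),(t,top(638,50),(42.5,-138,5)),(t,top(75,300),(-42.5,106,10)),(t,top(548,217),(-27,-96,28)),
(s,sc(675,148),(-42.5,-138,5)),(s,sc(566,130),(-27,-96,28)),(s,sc(271,97),(0,14,71)),(t,top(252,172),(0,14,71))]
f=lambda p:np.concatenate([(proj(c,place(p,L))[0]-uv) for c,uv,L in obs])
r=least_squares(f,[600,150,0],loss="soft_l1");print("feeder",r.x,np.degrees(r.x[2]));print(f(r.x).reshape(-1,2))
tp=lambda x,y:np.array([396+x/8,219+y/8]); sp=lambda x,y:np.array([376+(x-400)/8,204+y/8])
obs=[(t,tp(207,200),(0,0,43)),(t,tp(75,185),(23,17,40)),(t,tp(255,272),(-21,0,20)),(t,tp(195,312),(-20,17,10)),
(s,sp(582,115),(0,0,43)),(s,sp(663,197),(-21,0,20)),(s,sp(482,275),(23,17,0)),(s,sp(645,288),(-20,17,0))]
r=least_squares(f,[600,-250,.7],loss="soft_l1");print("cube",r.x,np.degrees(r.x[2]));print(f(r.x).reshape(-1,2))
E
```

```text
mag (array([421.5 , 243.37]), 68) (array([398.5, 217.5]), 12)
org (array([226.54, 269.25]), 83) (array([246.2 , 288.74]), 186)
feeder [493.96  80.92   0.09] 5.366193495421022
[[ 0.1  -0.79]
 [ 0.36 -0.82]
 [-1.17 -0.65]
 [-0.28  0.5 ]
 [ 0.03  0.8 ]
 [ 0.41 -1.14]
 [ 1.44  1.63]
 [-0.48  0.03]]
cube [ 548.41 -292.96   38.5 ] 2206.141145863607
[[-0.35  0.26]
 [ 1.73  0.29]
 [-1.09 -0.66]
 [-0.58  0.16]
 [ 0.67 -0.98]
 [-0.54 -0.7 ]
 [ 0.12 -0.1 ]
 [ 0.32  0.09]]
```

```bash
cat >> h.py <<'E'
def go(xyz,tilt_y=None):
    """shift in tool cm and wz for TCP world target; tilt_y = wanted heading (deg) of tool y in world"""
    o=get_obs(); M=R.from_rotvec(o["eef_rot"]).as_matrix(); d=M.T@(np.array(xyz)-o["eef_pos"])/10
    h=np.degrees(np.arctan2(M[1,1],M[0,1])); w=0 if tilt_y is None else -np.radians((tilt_y-h+90)%180-90)
    print("shift cm",np.round(d,2),"wz",round(w,3),"heading",round(h,2),"tilt z",np.round(M[:,2],3),"pos",np.round(o["eef_pos"],1),"t",o["time_s"])
E
python3 - <<'E'
from h import *
import station
print([n for n in dir(station) if n[0]!='_'], getattr(station,'pinch_z',None))
np.set_printoptions(precision=2,suppress=True)
t=capture("top");s=capture("scene")
for c in(t,s): E=c["extrinsics"];print("campos",-E[:3,:3].T@E[:3,3])
def edge(c,p,A,B,n=40,w=4):
    P=place(p,np.linspace(A,B,n)); uv=proj(c,P); d=uv[-1]-uv[0]; d/=np.linalg.norm(d); nn=np.array([-d[1],d[0]])
    g=cv2.GaussianBlur(c["color"].astype(np.float32).mean(2),(0,0),.7); k=np.arange(-w,w+.01,.25)
    q=uv[:,None]+k[None,:,None]*nn
    v=cv2.remap(g,q[...,0].astype(np.float32),q[...,1].astype(np.float32),cv2.INTER_CUBIC)
    gr=np.abs(np.gradient(v,axis=1)).mean(0) if 0 else np.abs(np.gradient(v.mean(0)))
    i=gr.argmax(); return k[i],gr.max()
# plate edges, offsets in px to strongest gradient at given z
p=np.array([493.96,80.92,.0937])
for it in range(4):
    E=[(t,(-42.5,-130,10),(-42.5,20,10)),(t,(42.5,-130,10),(42.5,50,10)),(t,(-35,-138,0),(35,-138,0)),
       (s,(-42.5,-130,10),(-42.5,50,10)),(s,(-42.5,-130,0),(-42.5,50,0)),
       (t,(-42.5,-130,10),(-42.5,-60,10)),(t,(-42.5,-40,10),(-42.5,40,10)),(t,(42.5,-130,10),(42.5,-50,10)),(t,(42.5,-40,10),(42.5,50,10))]
    print(p,[tuple(np.round(edge(c,p,A,B),2)) for c,A,B in E])
    use=[E[5],E[6],E[7],E[8],E[2]]
    def res(q):
        out=[]
        for (c,A,B),o in zip(use,offs):
            m=(np.array(A)+B)/2; uv=proj(c,place(p,[A,B])); d=uv[1]-uv[0]; d/=np.linalg.norm(d); n=np.array([-d[1],d[0]])
            out.append((proj(c,place(q,m))[0]-proj(c,place(p,m))[0])@n-o)
        return out
    offs=[edge(*((c,p,A,B)))[0] for c,A,B in use]
    p=least_squares(res,p,x_scale=[1,1,.01]).x
print(p,np.degrees(p[2]))
# cube re-fit with half pixel fix
H=t["color"].astype(float).mean(2); sub=H[219:269,396:446]
n,l,st,ce=cv2.connectedComponentsWithStats((sub>90).astype(np.uint8)); print(st,ce+[396,219])
tp=lambda x,y:np.array([395.56+x/8,218.56+y/8]); sp=lambda x,y:np.array([375.56+(x-400)/8,203.56+y/8])
obs=[(t,tp(207,200),(0,0,43)),(t,tp(75,185),(23,17,40)),(t,tp(255,272),(-20,0,20)),(t,tp(195,312),(-20,17,10)),
(s,sp(582,115),(0,0,43)),(s,sp(663,197),(-20,0,20)),(s,sp(482,275),(23,17,0)),(s,sp(645,288),(-20,17,0))]
f=lambda p:np.concatenate([(proj(c,place(p,L))[0]-uv) for c,uv,L in obs])
r=least_squares(f,[548,-293,.8],x_scale=[1,1,.01],loss="soft_l1");print("cube",r.x,np.degrees(r.x[2]));print(f(r.x).reshape(-1,2))
tab=p.copy();print("tab",place(p,[[0,14,58]]),"load",place(p,[[0,1,30]]))
# tab x: back-project orange top
for uv in [(226.54,269.25)]: print("orange ctr at z=65",ground(t,np.array(uv),65))
go(place(p,[[0,14,150]])[0],-90+np.degrees(p[2]))
E
```

```text
['IKError', 'capture', 'get_obs', 'hand_in', 'pinch_z'] 18.700000000000003
campos [ 469.66 -111.22  961.39]
campos [-78.28 378.28 506.34]
[493.96  80.92   0.09] [(np.float64(-0.5), np.float64(10.66)), (np.float64(-0.75), np.float64(9.96)), (np.float64(-0.75), np.float64(12.88)), (np.float64(-1.0), np.float64(4.22)), (np.float64(3.0), np.float64(4.18)), (np.float64(-0.5), np.float64(11.51)), (np.float64(-0.5), np.float64(9.71)), (np.float64(-0.75), np.float64(10.57)), (np.float64(-0.75), np.float64(9.27))]
[492.51  82.37   0.09] [(np.float64(0.0), np.float64(10.65)), (np.float64(0.0), np.float64(9.85)), (np.float64(0.0), np.float64(12.88)), (np.float64(-0.25), np.float64(4.14)), (np.float64(4.0), np.float64(4.12)), (np.float64(0.25), np.float64(11.42)), (np.float64(0.0), np.float64(9.58)), (np.float64(0.0), np.float64(10.52)), (np.float64(-0.25), np.float64(9.2))]
[492.25  82.34   0.1 ] [(np.float64(0.0), np.float64(10.62)), (np.float64(0.0), np.float64(9.76)), (np.float64(0.0), np.float64(12.73)), (np.float64(-0.5), np.float64(4.16)), (np.float64(3.75), np.float64(4.04)), (np.float64
[... 303 characters left out ...]
(4.15)), (np.float64(3.75), np.float64(4.1)), (np.float64(0.0), np.float64(11.43)), (np.float64(0.0), np.float64(9.56)), (np.float64(-3.75), np.float64(10.44)), (np.float64(0.0), np.float64(9.18))]
[492.38  82.24   0.06] 3.284026179059177
[[   0    0   50   50 2262]
 [  18   17   19   22  238]] [[420.29 243.33]
 [422.47 245.14]]
cube [ 549.29 -292.65    0.8 ] 45.70327633100642
[[-0.07  0.27]
 [ 2.02  0.19]
 [-1.22 -0.94]
 [-0.39  0.19]
 [ 0.71 -0.67]
 [-0.97 -0.39]
 [ 0.11  0.16]
 [ 0.3   0.42]]
tab [[491.58  96.22  58.  ]] load [[492.32  83.24  30.  ]]
orange ctr at z=65 [493.21  93.07]
shift cm [43.29 42.28  8.12] wz -0.391 heading -109.13 tilt z [-0. -0. -1.] pos [221.1 637.6 231. ] t 0.3
```

```bash
python3 -m inch '[14.7,27.5,2,0,0,-0.43,14.7,27.5,2,0,0,-0.43,14.7,27.5,2,0,0,-0.43,14.7,27.5,2,0,0,-0.43,14.7,27.5,2,0,0,-0.43,14.7,27.5,2,0,0,-0.43,14.7,27.5,2,0,0,-0.43,14.7,27.5,2,0,0,-0.43]' 0.5 25
python3 - <<'E'
from h import *
p=[492.4,82.35,.0957]
go(place(p,[[-70,30,150]])[0],-84.5);go(place(p,[[1,14,150]])[0],-84.5)
E
```

```text
time_s: 0.97
eef_pos: [269.7, 325.4, 211.0]
eef_rot: [3.138, 0.15, -0.001]
force: [0.1, -1.4, -0.6]
opening: 42.9
grasp_force: 0.0
shift cm [12.86 23.32  6.1 ] wz -0.001 heading -84.54 tilt z [-0.001 -0.    -1.   ] pos [269.7 325.4 211. ] t 0.9667
shift cm [19.96 24.91  6.09] wz -0.001 heading -84.54 tilt z [-0.001 -0.    -1.   ] pos [269.7 325.4 211. ] t 0.9667
```

```bash
python3 -m inch '[12.9,23.3,6,0,0,0,12.9,23.3,6,0,0,0,12.9,23.3,6,0,0,0,12.9,23.3,6,0,0,0,12.9,23.3,6,0,0,0,12.9,23.3,6,0,0,0,18,24.9,6,0,0,0,20,24.9,6,0,0,0]'
python3 - <<'E'
from h import *
p=[492.4,82.35,.0957]
go(place(p,[[1,14,42]])[0],-84.5)
import cv2
c=capture("top");cv2.imwrite("pics/top1.png",cv2.resize(c["color"][220:320,160:320,::-1],None,fx=5,fy=5,interpolation=cv2.INTER_CUBIC))
c=capture("scene");cv2.imwrite("pics/scene1.png",cv2.resize(c["color"][180:340,160:360,::-1],None,fx=3.5,fy=3.5,interpolation=cv2.INTER_CUBIC))
E
```

```text
time_s: 1.63
eef_pos: [486.7, 99.6, 151.5]
eef_rot: [-3.138, -0.149, 0.0]
force: [-0.1, 2.1, 1.4]
opening: 42.9
grasp_force: 0.0
shift cm [ 0.5   0.37 10.95] wz -0.001 heading -84.55 tilt z [-0.  0. -1.] pos [486.7  99.6 151.5] t 1.6333
```

View pics/scene1.png

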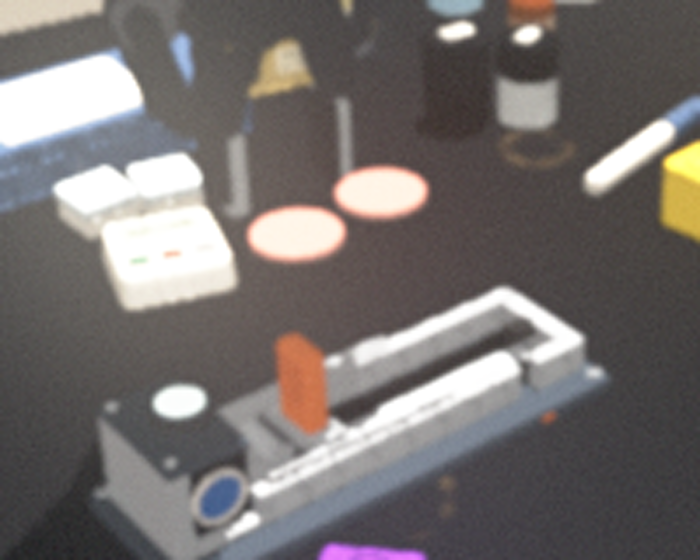

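The scene crop shows the two fingertips at (237,180) and (345,140). They straddle the tab at (300,385) in y and are still above it. Descending in stages.

```bash
python3 -m inch '[0,0,3,0,0,0,0,0,5,0,0,0,0,0,5,0,0,0]'
python3 - <<'E'
from h import *
p=[492.4,82.35,.0957]
go(place(p,[[1,14,41]])[0],-84.5)
E
```

```text
time_s: 1.98
eef_pos: [484.1, 101.1, 98.0]
eef_rot: [3.136, 0.148, -0.009]
force: [-0.9, -0.1, -0.2]
opening: 42.7
grasp_force: 0.0
shift cm [0.78 0.53 5.7 ] wz -0.001 heading -84.58 tilt z [-0.006 -0.003 -1.   ] pos [484.1 101.1  98. ] t 1.9833
```

```bash
python3 -m inch '[0.8,0.5,0,0,0,0,0.8,0.5,0,0,0,0,0.8,0.5,2,0,0,0,0.8,0.5,4,0,0,0,0.8,0.5,5.3,0,0,0,0.8,0.5,5.3,0,0,0]'
python3 - <<'E'
from h import *
p=[492.4,82.35,.0957]
go(place(p,[[1,14,41]])[0],-84.5)
E
```

```text
time_s: 2.48
eef_pos: [494.4, 98.1, 47.8]
eef_rot: [3.137, 0.151, -0.002]
force: [-0.9, -0.1, -0.8]
opening: 42.6
grasp_force: 0.0
shift cm [-0.25  0.15  0.68] wz 0.0 heading -84.49 tilt z [-0.002 -0.001 -1.   ] pos [494.4  98.1  47.8] t 2.4833
```

```bash
python3 -m inch '[-0.2,0.15,0.5,0,0,0,-0.2,0.15,0.5,0,0,0]'; python3 -m inch '[0,0,0,0,0,0,0,0,0,0,0,0,0,0,0,0,0,0,0,0,0,0,0,0,0,0,0,0,0,0,0,0,0,0,0,0]' 0.9 30
python3 - <<'E'
from h import *
p=[492.4,82.35,.0957]
go(place(p,[[1,14,41]])[0],-84.5)
E
```

```text
time_s: 2.65
eef_pos: [493.4, 96.8, 44.3]
eef_rot: [-3.137, -0.151, -0.002]
force: [-0.1, 0.2, 0.3]
opening: 42.7
grasp_force: 0.0
time_s: 3.15
eef_pos: [493.7, 96.5, 44.6]
eef_rot: [3.138, 0.152, 0.002]
force: [-0.3, -3.7, 6.1]
opening: 11.0
grasp_force: 34.7
shift cm [-0.17 -0.01  0.36] wz 0.001 heading -84.47 tilt z [ 0.001  0.    -1.   ] pos [493.7  96.5  44.6] t 3.15
```

```bash
python3 -m inch '[0,0.5,0,0,0,0,0,1.5,0,0,0,0,0,2.7,0,0,0,0,0,3.9,0,0,0,0,0,5.1,0,0,0,0,0,6.3,0,0,0,0,0,7.5,0,0,0,0,0,8.5,0,0,0]' 0.9 45;python3 -m inch '[0,0.5,0,0,0,0,0,0.9,0,0,0,0,0,1.2,0,0,0,0,0,1.4,0,0,0,0,0,1.4,0,0,0]'
python3 - <<'E'
from h import *
p=[492.4,82.35,.0957]
o=get_obs();d=o["eef_pos"]-[493.7,96.5,44.6];k,s=np.cos(p[2]),np.sin(p[2])
print("feeder dx,dy",k*d[0]+s*d[1],-s*d[0]+k*d[1],o["force"],o["grasp_force"])
E
```

```text
feeder dx,dy 0.007502556730306908 -0.028118885365453695 [-0.34524279 -3.6725191   6.08993574] 34.70001697540283$: bad value
$: bad value
```

```bash
python3 -m inch '[0,0.5,0,0,0,0, 0,1.5,0,0,0,0, 0,2.7,0,0,0,0, 0,3.9,0,0,0,0, 0,5.1,0,0,0,0, 0,6.3,0,0,0,0, 0,7.5,0,0,0,0, 0,8.5,0,0,0,0]' 0.9 45;python3 -m inch '[0,0.5,0,0,0,0, 0,0.9,0,0,0,0, 0,1.2,0,0,0,0, 0,1.4,0,0,0,0, 0,1.4,0,0,0,0]'
python3 - <<'E'
from h import *
p=[492.4,82.35,.0957]
o=get_obs();d=o["eef_pos"]-[493.7,96.5,44.6];k,s=np.cos(p[2]),np.sin(p[2])
print("feeder dx,dy",k*d[0]+s*d[1],-s*d[0]+k*d[1],o["force"],o["grasp_force"])
E
```

```text
time_s: 3.82
eef_pos: [502.0, 13.0, 44.6]
eef_rot: [-3.136, -0.151, -0.003]
force: [-5.3, 10.1, 8.1]
opening: 11.4
grasp_force: 47.3
time_s: 4.23
eef_pos: [503.3, -0.8, 44.6]
eef_rot: [-3.136, -0.151, -0.003]
force: [-4.4, 8.0, 8.3]
opening: 10.6
grasp_force: 47.5
feeder dx,dy 0.22816655549611653 -97.75046385717464 [-4.42705599  7.9769701   8.29548429] 47.4990051984787
```

```bash
python3 -m inch '[0,0.3,0,0,0,0, 0,0.5,0,0,0,0, 0,0.7,0,0,0,0, 0,0.9,0,0,0,0, 0,1.0,0,0,0,0, 0,1.0,0,0,0,0]'; python3 -m inch '[0,0.1,0,0,0,0, 0,0.1,0,0,0,0]';python3 -m inch '[0,0.1,0,0,0,0, 0,0.1,0,0,0,0]';python3 -m inch '[0,0.1,0,0,0,0, 0,0.1,0,0,0,0]'
cat >> h.py <<'E'
def rel():
    p=[492.4,82.35,.0957];o=get_obs();d=o["eef_pos"]-[493.7,96.5,44.6];k,s=np.cos(p[2]),np.sin(p[2])
    f=o["force"]; print("feeder dx %.2f dy %.2f z %.1f | f x %.1f y %.1f z %.1f"%(k*d[0]+s*d[1],-s*d[0]+k*d[1],o["eef_pos"][2],k*f[0]+s*f[1],-s*f[0]+k*f[1],f[2]),round(float(o["grasp_force"]),1),round(float(o["opening"]),1),o["time_s"])
E
python3 -c "from h import *;rel()"
```

```text
time_s: 4.73
eef_pos: [504.2, -10.5, 44.6]
eef_rot: [-3.136, -0.151, -0.003]
force: [-4.3, 8.9, 7.4]
opening: 11.3
grasp_force: 47.5
time_s: 4.9
eef_pos: [504.3, -11.4, 44.6]
eef_rot: [-3.136, -0.151, -0.003]
force: [-3.8, 10.4, 8.5]
opening: 11.3
grasp_force: 47.4
time_s: 5.07
eef_pos: [504.4, -12.4, 44.6]
eef_rot: [-3.136, -0.151, -0.003]
force: [-5.8, 9.8, 8.0]
opening: 11.4
grasp_force: 47.5
time_s: 5.23
eef_pos: [504.5, -13.4, 44.6]
eef_rot: [-3.136, -0.151, -0.003]
force: [-4.8, 8.9, 7.9]
opening: 11.3
grasp_force: 47.5
feeder dx 0.20 dy -110.42 z 44.6 | f x -3.9 y 9.3 z 7.9 47.5 11.3 5.2333
```

```bash
for i in 1 2; do :; done; python3 -m inch '[0,0.05,0,0,0,0, 0,0.05,0,0,0,0]'|grep force; python3 -c "from h import *;rel()";python3 -m inch '[0,0.05,0,0,0,0, 0,0.05,0,0,0,0]'|grep force; python3 -c "from h import *;rel()"
```

```text
force: [-4.7, 9.4, 7.5]
grasp_force: 47.4
feeder dx 0.22 dy -110.88 z 44.6 | f x -3.8 y 9.8 z 7.5 47.4 11.2 5.4
force: [-5.3, 11.0, 8.2]
grasp_force: 47.5
feeder dx 0.23 dy -111.05 z 44.6 | f x -4.2 y 11.4 z 8.2 47.5 11.2 5.5667
```

```bash
python3 -m inch '[0,0.05,0,0,0,0, 0,0.05,0,0,0,0]'|grep force; python3 -c "from h import *;rel()";python3 -m inch '[-0.1,0,0,0,0,0, -0.2,0,0,0,0,0, -0.3,0,0,0,0,0, -0.3,0,0,0,0,0]'|grep force; python3 -c "from h import *;rel()"
```

```text
force: [-6.8, 14.2, 8.0]
grasp_force: 47.6
feeder dx 0.27 dy -111.19 z 44.6 | f x -5.4 y 14.8 z 8.0 47.6 10.7 5.7333
force: [-0.7, 13.0, 3.0]
grasp_force: 46.7
feeder dx -1.34 dy -111.07 z 44.7 | f x 0.5 y 13.0 z 3.0 46.7 11.2 6.0667
```

```bash
python3 -m inch '[-0.2,0,0,0,0,0, -0.3,0,0,0,0,0]'|grep force; python3 -c "from h import *;rel()";python3 -m inch '[-0.2,0,0,0,0,0, -0.3,0,0,0,0,0]'|grep force; python3 -c "from h import *;rel()"
```

```text
force: [-1.7, 12.5, 2.4]
grasp_force: 46.6
feeder dx -4.13 dy -111.08 z 44.7 | f x -0.5 y 12.6 z 2.4 46.6 11.1 6.2333
force: [0.7, 13.4, 1.7]
grasp_force: 46.6
feeder dx -7.13 dy -111.07 z 44.7 | f x 2.0 y 13.3 z 1.7 46.6 11.0 6.4
```

Past 1 mm, so the bolt is in the slot. Continuing to the stop.

```bash
python3 -m inch '[-0.15,0,0,0,0,0, -0.25,0,0,0,0,0]'|grep force; python3 -c "from h import *;rel()";python3 -m inch '[-0.1,0,0,0,0,0, -0.1,0,0,0,0,0]'|grep force; python3 -c "from h import *;rel()";python3 -m inch '[-0.1,0,0,0,0,0, -0.1,0,0,0,0,0]'|grep force; python3 -c "from h import *;rel()"
```

```text
force: [-0.5, 12.7, 1.8]
grasp_force: 46.6
feeder dx -9.61 dy -111.08 z 44.7 | f x 0.7 y 12.6 z 1.8 46.6 11.2 6.5667
force: [0.8, 12.5, 1.0]
grasp_force: 46.3
feeder dx -10.08 dy -111.06 z 44.7 | f x 2.0 y 12.4 z 1.0 46.3 11.1 6.7333
force: [3.7, 11.9, -3.4]
grasp_force: 45.8
feeder dx -10.20 dy -110.98 z 44.8 | f x 4.8 y 11.5 z -3.4 45.8 11.3 6.9
```

```bash
python3 -m inch '[0,-0.1,0,0,0,0, 0,-0.2,0,0,0,0, 0,-0.3,0,0,0,0, 0,-0.3,0,0,0,0]'|grep force; python3 -c "from h import *;rel()"; python3 -m inch '[0,-0.1,0,0,0,0, 0,-0.1,0,0,0,0]'|grep force; python3 -c "from h import *;rel()"
```

```text
force: [6.8, 4.0, -3.3]
grasp_force: 45.8
feeder dx -10.23 dy -108.91 z 44.8 | f x 7.2 y 3.4 z -3.3 45.8 11.4 7.2333
force: [9.4, -0.9, -5.1]
grasp_force: 45.7
feeder dx -10.29 dy -108.66 z 44.8 | f x 9.2 y -1.8 z -5.1 45.7 11.2 7.4
```

```bash
python3 -m inch '[0,0,0,0,0,0, 0,0,0,0,0,0, 0,0,0,0,0,0, 0,0,0,0,0,0]' 0.55|grep -v pos; python3 -c "from h import *;rel()"; python3 -m inch '[0,0,-1,0,0,0, 0,0,-3,0,0,0, 0,0,-6,0,0,0, 0,0,-10,0,0,0, 0,0,-11,0,0,0]'|grep force;  python3 - <<'E'
from h import *
c=capture("top");d=capture("scene")
r=lambda c,y,x,h,w,f:cv2.resize(c["color"][y:y+h,x:x+w,::-1],None,fx=f,fy=f,interpolation=cv2.INTER_CUBIC)
cv2.imwrite("pics/park.png",np.vstack([r(d,240,170,100,180,4),]))
go([550.4,-291.6,150],45.7-90+180)
go([550.4,-291.6,150],45.7-90)
E
```

```text
time_s: 7.73
eef_rot: [3.138, 0.151, -0.001]
force: [-0.2, 0.5, -0.3]
opening: 38.3
grasp_force: 0.0
feeder dx -14.39 dy -109.37 z 43.6 | f x -0.2 y 0.6 z -0.3 0.0 38.3 7.7333
force: [0.3, 1.8, 1.1]
grasp_force: 0.0
shift cm [ 3.14 28.28  0.65] wz -0.701 heading -84.47 tilt z [ 0.006  0.002 -1.   ] pos [491.9 -13.2 156.7] t 8.25
shift cm [ 3.14 28.28  0.65] wz -0.701 heading -84.47 tilt z [ 0.006  0.002 -1.   ] pos [491.9 -13.2 156.7] t 8.25
```

View pics/park.png

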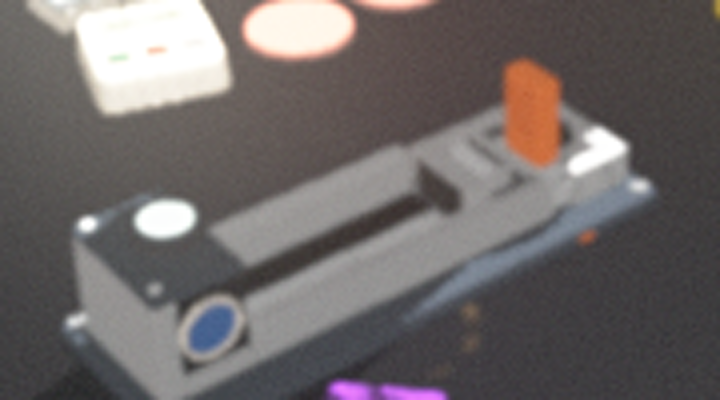

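The follower is parked, with the tab at (532,110) over the slot end and an empty gap ahead of it. Next, to the magenta cube.

```bash
python3 -m inch '[3.1,28.3,0.6,0,0,-0.7, 3.1,28.3,0.6,0,0,-0.7, 3.1,28.3,0.6,0,0,-0.7, 3.1,28.3,0.6,0,0,-0.7, 3.1,28.3,0.6,0,0,-0.7, 3.1,28.3,0.6,0,0,-0.7, 3.1,28.3,0.6,0,0,-0.7, 3.1,28.3,0.6,0,0,-0.7]' 0.25; python3 -m inch '[0,0,0,0,0,0, 0,0,0,0,0,0, 0,0,0,0,0,0]'; python3 -c "
from h import *
go([550.3,-291.6,70],-44.3);print(get_obs()['q'])"
```

```text
time_s: 8.92
eef_pos: [547.9, -295.6, 146.1]
eef_rot: [-2.894, -1.22, 0.002]
force: [1.0, 0.3, 0.3]
opening: 64.1
grasp_force: 0.0
time_s: 9.17
eef_pos: [547.4, -292.1, 146.5]
eef_rot: [-2.895, -1.216, 0.002]
force: [-0.6, -0.2, 1.3]
opening: 64.1
grasp_force: 0.0
shift cm [0.24 0.19 7.65] wz -0.002 heading -44.43 tilt z [-0.002  0.001 -1.   ] pos [ 547.4 -292.1  146.5] t 9.1667
[-1.76082598e-01  3.36144341e-01 -2.25372473e-01 -4.64293231e-04
 -1.01112938e+00  2.54243376e+00]
```

```bash
python3 -m inch '[0.2,0.2,3,0,0,0, 0.2,0.2,6,0,0,0, 0.2,0.2,7.5,0,0,0, 0.2,0.2,7.5,0,0,0]'; python3 -c "
from h import *
go([550.3,-291.6,6],-44.3)"
```

```text
time_s: 9.5
eef_pos: [548.5, -290.1, 68.9]
eef_rot: [-2.891, -1.217, 0.008]
force: [-1.0, 0.8, 0.8]
opening: 64.0
grasp_force: 0.0
shift cm [0.04 0.27 6.28] wz -0.001 heading -44.33 tilt z [-0.006  0.002 -1.   ] pos [ 548.5 -290.1   68.9] t 9.5
```

```bash
python3 -m inch '[0.1,0.1,2,0,0,0, 0.1,0.1,4,0,0,0, 0.1,0.1,5.5,0,0,0, 0.1,0.1,6,0,0,0, 0.1,0.1,6,0,0,0]'; python3 -c "
from h import *
go([550.3,-291.6,6],-44.3)"
```

```text
time_s: 9.92
eef_pos: [552.2, -291.5, 12.5]
eef_rot: [-2.895, -1.219, 0.002]
force: [-0.0, -0.4, 0.6]
opening: 64.0
grasp_force: 0.0
shift cm [-0.14 -0.13  0.65] wz -0.0 heading -44.32 tilt z [-0.001  0.    -1.   ] pos [ 552.2 -291.5   12.5] t 9.9167
```

```bash
python3 -m inch '[-0.1,-0.1,0.5,0,0,0, -0.1,-0.1,0.5,0,0,0]'|grep pos; python3 -m inch '[0,0,0,0,0,0, 0,0,0,0,0,0, 0,0,0,0,0,0, 0,0,0,0,0,0, 0,0,0,0,0,0, 0,0,0,0,0,0]' 0.8 40; python3 -m inch '[0,0,-1,0,0,0, 0,0,-3,0,0,0, 0,0,-6,0,0,0, 0,0,-10,0,0,0, 0,0,-10,0,0,0]'; python3 -c "
from h import *
go([492.32,83.24,150],-84.5)
c=capture('top');d=capture('scene')
r=lambda c,y,x,h,w,f:cv2.resize(c['color'][y:y+h,x:x+w,::-1],None,fx=f,fy=f,interpolation=cv2.INTER_CUBIC)
cv2.imwrite('pics/held.png',np.hstack([r(d,130,350,120,120,3.3),r(c,190,370,120,120,3.3)]))"
```

```text
eef_pos: [551.4, -292.1, 8.3]
time_s: 10.58
eef_pos: [551.7, -292.6, 8.6]
eef_rot: [2.895, 1.218, 0.002]
force: [-0.2, 0.9, 5.7]
opening: 33.5
grasp_force: 39.7
time_s: 11.0
eef_pos: [555.0, -294.0, 116.0]
eef_rot: [2.888, 1.217, 0.012]
force: [2.5, 0.3, 0.7]
opening: 33.5
grasp_force: 39.4
shift cm [ 22.64 -30.8   -3.62] wz 0.702 heading -44.29 tilt z [ 0.01  -0.004 -1.   ] pos [ 555. -294.  116.] t 11.0
```

View pics/held.png

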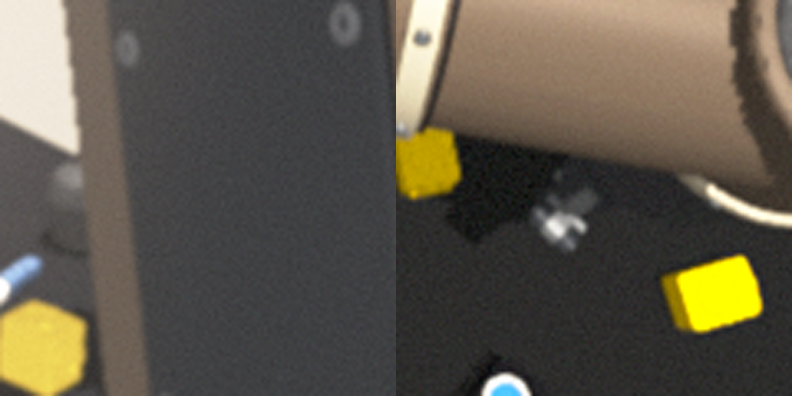

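The cube is held (opening 33.5 mm), though the arm hides it in both views. Carrying it over the feeder.

```bash
python3 -m inch '[11.5,-15.5,-2.5,0,0,0.35, 11.5,-15.5,-2.5,0,0,0.35, 11.5,-15.5,-2.5,0,0,0.35, 11.5,-15.5,-2.5,0,0,0.35, 11.5,-15.5,-2.5,0,0,0.35, 11.5,-15.5,-2.5,0,0,0.35]'|grep pos; python3 -c "from h import *;go([492.3,83.2,140],-84.5)"
```

```text
eef_pos: [519.6, -97.4, 132.9]
shift cm [  5.39 -17.46  -0.7 ] wz 0.354 heading -64.24 tilt z [-0.     0.001 -1.   ] pos [519.6 -97.4 132.9] t 11.6
```

```bash
python3 -m inch '[5.4,-17.5,0,0,0,0.354, 5.4,-17.5,0,0,0,0.354, 5.4,-17.5,0,0,0,0.354, 5.4,-17.5,0,0,0,0.354, 5.4,-17.5,0,0,0,0.354, 5.4,-17.5,0,0,0,0.354, 5.4,-17.5,0,0,0,0.354]'|grep pos;python3 -m inch '[0,0,2,0,0,0, 0,0,4,0,0,0, 0,0,4,0,0,0, 0,0,4,0,0,0]'|grep pos; python3 -c "
from h import *
go([492.5,83.3,65],-84.5);rel()
c=capture('top');d=capture('scene')
cv2.imwrite('pics/c.png',c['color'][:,:,::-1])
r=lambda c,y,x,h,w,f:cv2.resize(c['color'][y:y+h,x:x+w,::-1],None,fx=f,fy=f,interpolation=cv2.INTER_CUBIC)
cv2.imwrite('pics/over.png',r(d,200,180,140,180,4.2))"
```

```text
eef_pos: [493.0, 80.7, 131.9]
eef_pos: [493.0, 77.9, 91.6]
shift cm [ 0.01 -0.55  2.66] wz -0.005 heading -84.78 tilt z [-0.003 -0.002 -1.   ] pos [493.   77.9  91.6] t 12.5167
feeder dx -2.50 dy -18.46 z 91.6 | f x 0.8 y 0.2 z -0.6 39.8 33.3 12.5167
```

View pics/over.png

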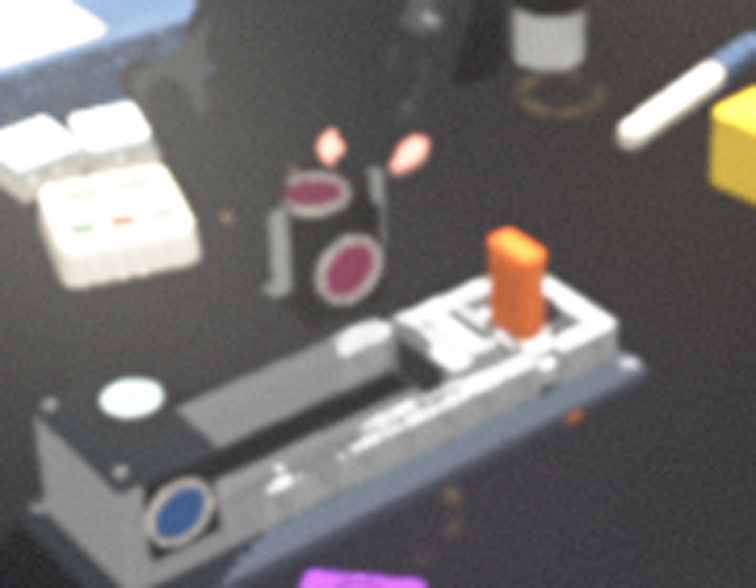

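The cube hangs upright over the gap with its front window at (348,270), facing the same way as the port cube's window at (180,512). I'll compare their feeder x from those windows.

Run:
```python
from h import *
s=capture("scene");o=get_obs();np.set_printoptions(precision=2,suppress=True)
H=cv2.cvtColor(s["color"],cv2.COLOR_RGB2HSV).astype(int)
def cen(m,x,y,w,h):
    k=np.zeros(m.shape,np.uint8);k[y:y+h,x:x+w]=m[y:y+h,x:x+w]; n,l,st,ce=cv2.connectedComponentsWithStats(k); i=1+st[1:,4].argmax(); return ce[i],st[i]
wm=cen((H[...,0]>150)&(H[...,1]>90),250,252,25,25); wb=cen((H[...,0]>95)&(H[...,0]<130)&(H[...,1]>90),210,310,25,25)
print(wm,wb)
p=np.array([492.4,82.35,.0957])
ix=lambda a:least_squares(a,[-20.,0,]).x
# port window: solve feeder x and y at z=30
a=least_squares(lambda q:(proj(s,place(p,[[q[0],q[1],30]]))[0]-wb[0]),[-20,73.]).x; print("port win feeder x,y (z=30)",a)
P=o["eef_pos"];k,sn=np.cos(p[2]),np.sin(p[2]);d=P-[p[0],p[1],0];tf=np.array([k*d[0]+sn*d[1],-sn*d[0]+k*d[1]]);print("tcp feeder",tf,P[2])
zc=P[2]-8.6+20
print("mag win feeder x,y",least_squares(lambda q:(proj(s,place(p,[[q[0],q[1],zc]]))[0]-wm[0]),[-20,0.]).x)
```

```text
(array([262.25, 263.49]), array([258, 259,  10,  10,  71], dtype=int32)) (array([222.54, 321.67]), array([218, 317,  10,  10,  72], dtype=int32))
port win feeder x,y (z=30) [-20.77  73.21]
tcp feeder [ 1.85 -3.47] 93.49582439795424
mag win feeder x,y [-23.3   -1.51]
```

```bash
python3 -m inch '[0,-0.5,2,0,0,0, 0,-0.5,2,0,0,0, 0,-0.5,2,0,0,0, 0,-0.5,2,0,0,0]'|grep pos
cat > m.py <<'E'
from h import *
o=get_obs();s=capture("scene");np.set_printoptions(precision=2,suppress=True)
H=cv2.cvtColor(s["color"],cv2.COLOR_RGB2HSV).astype(int)
def cen(m,x,y,w,h):
    k=np.zeros(m.shape,np.uint8);k[y:y+h,x:x+w]=m[y:y+h,x:x+w]; n,l,st,ce=cv2.connectedComponentsWithStats(k); i=1+st[1:,4].argmax(); return ce[i],st[i]
p=np.array([492.4,82.35,.0957]);P=o["eef_pos"];k,sn=np.cos(p[2]),np.sin(p[2]);d=P-[p[0],p[1],0];tf=np.array([k*d[0]+sn*d[1],-sn*d[0]+k*d[1]]);print("tcp feeder",tf,P[2])
zc=P[2]-8.6+20
g=proj(s,place(p,[[tf[0]-21.7,tf[1],zc]]))[0].astype(int)
wm=cen((H[...,0]>150)&(H[...,1]>90),g[0]-10,g[1]-10,20,20);print(g,wm)
print("free y",least_squares(lambda q:(proj(s,place(p,[[q[0],q[1],zc]]))[0]-wm[0]),[-20,0.]).x)
print("free z",least_squares(lambda q:(proj(s,place(p,[[q[0],tf[1],q[1]]]))[0]-wm[0]),[-20,zc]).x,zc)
E
python3 m.py; python3 -c "from h import *;go([492.5,83.3,65],-84.5)"
```

```text
eef_pos: [493.9, 84.4, 73.5]
tcp feeder [1.65 1.87] 73.50580737374027
[259 274] (array([259.88, 275.49]), array([256, 271,   9,  10,  67], dtype=int32))
free y [-22.84   3.48]
free z [-20.43  82.95] 84.90580737374027
shift cm [-0.16  0.1   0.86] wz -0.004 heading -84.7 tilt z [ 0.001  0.    -1.   ] pos [494.   84.5  73.6] t 13.05
```

```bash
python3 -m inch '[-0.05,0.1,1,0,0,0.004, -0.05,0.1,2,0,0,0.004, -0.05,0.1,2.8,0,0,0.004, -0.05,0.1,2.8,0,0,0.004]'|grep pos; python3 -c "from h import *;rel()"; python3 -m inch '[0,0,0.3,0,0,0, 0,0,0.5,0,0,0, 0,0,0.5,0,0,0]'>/dev/null; python3 -c "from h import *;rel()";python3 -m inch '[0,0,0.2,0,0,0, 0,0,0.4,0,0,0, 0,0,0.4,0,0,0]'>/dev/null; python3 -c "from h import *;rel()"
```

```text
eef_pos: [492.5, 83.0, 43.8]
feeder dx -2.53 dy -13.35 z 43.8 | f x -0.6 y -0.6 z -1.4 39.8 34.0 13.3833
feeder dx -1.82 dy -12.99 z 39.6 | f x 0.7 y -0.0 z -0.7 39.8 33.9 13.6333
feeder dx -0.61 dy -12.63 z 36.3 | f x 1.7 y -0.7 z 4.3 40.2 34.0 13.8833
```

```bash
python3 -m inch '[0.05,0,0,0,0,0, 0.05,0,0,0,0,0]'>/dev/null; python3 -c "from h import *;rel()";python3 -m inch '[0,0,0.15,0,0,0, 0,0,0.3,0,0,0, 0,0,0.3,0,0,0]'>/dev/null; python3 -c "from h import *;rel()"
```

```text
feeder dx -0.56 dy -12.68 z 36.2 | f x 0.6 y 1.6 z 5.4 40.4 33.8 14.05
feeder dx -0.14 dy -12.52 z 32.9 | f x 4.0 y 0.6 z 1.2 40.5 33.9 14.3
```

```bash
python3 -m inch '[0.05,0,0.2,0,0,0, 0.05,0,0.4,0,0,0, 0.05,0,0.4,0,0,0]'>/dev/null; python3 -c "from h import *;rel()";python3 -m inch '[0,0,0.2,0,0,0, 0,0,0.4,0,0,0, 0,0,0.4,0,0,0]'>/dev/null; python3 -c "from h import *;rel()"
```

```text
feeder dx -0.11 dy -12.73 z 28.4 | f x 6.2 y 0.6 z -0.7 40.2 33.8 14.55
feeder dx -0.11 dy -12.71 z 24.5 | f x 5.4 y 0.2 z -0.3 40.2 33.2 14.8
```

```bash
python3 -m inch '[0.08,0,0.15,0,0,0, 0.08,0,0.3,0,0,0, 0.08,0,0.3,0,0,0]'>/dev/null; python3 -c "from h import *;rel()";python3 -m inch '[0,0,0.1,0,0,0, 0,0,0.2,0,0,0, 0,0,0.2,0,0,0]'>/dev/null; python3 -c "from h import *;rel()"
```

```text
feeder dx -0.04 dy -13.03 z 21.2 | f x 4.6 y 0.3 z -0.2 40.2 33.4 15.05
feeder dx -0.05 dy -13.02 z 19.5 | f x 5.4 y -0.4 z 0.2 40.3 33.6 15.3
```

```bash
python3 -m inch '[0,0,0.1,0,0,0, 0,0,0.1,0,0,0]'>/dev/null; python3 -c "from h import *;rel()";python3 -m inch '[0,0,0.05,0,0,0, 0,0,0.05,0,0,0]'>/dev/null; python3 -c "from h import *;rel()"
```

```text
feeder dx -0.06 dy -13.04 z 18.6 | f x 4.1 y -0.4 z 1.9 40.5 33.4 15.4667
feeder dx -0.07 dy -13.02 z 18.6 | f x 2.1 y 1.2 z 9.1 41.3 33.6 15.6333
```

```bash
python3 -m inch '[0,0,-0.05,0,0,0, 0,0,-0.05,0,0,0, 0,0,-0.05,0,0,0, 0,0,-0.05,0,0,0]' 0.42|grep -v pos; python3 -m inch '[0,0,-1,0,0,0, 0,0,-3,0,0,0, 0,0,-6,0,0,0, 0,0,-10,0,0,0, 0,0,-10,0,0,0]'|grep force; python3 -c "
from h import *
d=capture('scene')
r=lambda c,y,x,h,w,f:cv2.resize(c['color'][y:y+h,x:x+w,::-1],None,fx=f,fy=f,interpolation=cv2.INTER_CUBIC)
cv2.imwrite('pics/placed.png',r(d,240,170,100,180,4.2))
p=[492.4,82.35,.0957]
go(place(p,[[-8,-95,120]])[0],-84.5)"
```

```text
time_s: 15.97
eef_rot: [3.138, 0.138, -0.003]
force: [-0.4, 0.1, -0.3]
opening: 49.5
grasp_force: 0.0
force: [1.1, 1.1, 1.3]
grasp_force: 0.0
shift cm [-1.19  9.68  0.18] wz -0.007 heading -84.92 tilt z [ 0.006  0.003 -1.   ] pos [496.8  84.5 122.1] t 16.4333
```

View pics/placed.png

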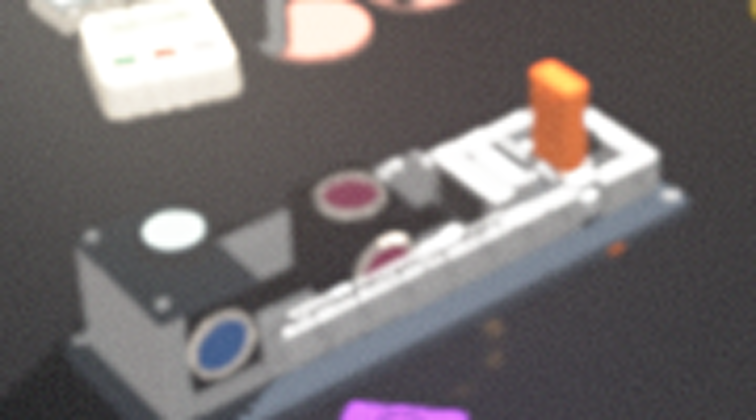

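The cube is upright in the gap, with its ring at (350,195) and its window at (388,262) towards the front. Returning to the tab.

```bash
python3 -m inch '[-1.2,9.6,0,0,0,-0.005, -1.2,9.6,0,0,0,-0.005, -1.2,9.6,0,0,0,-0.005, -1.2,9.6,0,0,0,-0.005]' 0.55 45|grep pos; python3 -m inch '[0,0,0,0,0,0, 0,0,2,0,0,0, 0,0,3,0,0,0, 0,0,3,0,0,0]' |grep pos; python3 -c "
from h import *
p=[492.4,82.35,.0957]
go(place(p,[[-8,-94.7,44.6]])[0],-84.5)"
```

```text
eef_pos: [489.7, -15.9, 117.5]
eef_pos: [489.7, -12.9, 86.2]
shift cm [0.4  0.01 4.16] wz -0.003 heading -84.65 tilt z [-0.004 -0.001 -1.   ] pos [489.7 -12.9  86.2] t 17.1
```

```bash
python3 -m inch '[0.4,0,0,0,0,0, 0.4,0,2,0,0,0, 0.4,0,3.3,0,0,0, 0.4,0,3.9,0,0,0, 0.4,0,3.9,0,0,0]' |grep pos; python3 -c "
from h import *
p=[492.4,82.35,.0957]
go(place(p,[[-8,-94.7,44.6]])[0],-84.5)"
```

```text
eef_pos: [495.1, -12.6, 48.9]
shift cm [-0.16 -0.    0.43] wz -0.002 heading -84.63 tilt z [-0.002 -0.001 -1.   ] pos [495.1 -12.6  48.9] t 17.5167
```

```bash
python3 -m inch '[-0.1,0,0.3,0,0,0, -0.1,0,0.3,0,0,0]' |grep pos; python3 -m inch '[0,0,0,0,0,0, 0,0,0,0,0,0, 0,0,0,0,0,0, 0,0,0,0,0,0, 0,0,0,0,0,0]' 0.9 45|grep -v rot;python3 -c "from h import *;rel()";python3 -m inch '[0,0.1,0,0,0,0, 0,0.15,0,0,0,0, 0,0.15,0,0,0,0]' >/dev/null;python3 -c "from h import *;rel()"
```

```text
eef_pos: [494.6, -12.6, 47.0]
time_s: 18.1
eef_pos: [494.8, -12.8, 47.3]
force: [-1.4, -0.2, 6.1]
opening: 11.0
grasp_force: 47.9
feeder dx -9.35 dy -108.93 z 47.3 | f x -1.4 y -0.1 z 6.1 47.9 11.0 18.1
feeder dx -8.61 dy -109.24 z 47.3 | f x -1.1 y 9.0 z 5.8 47.8 11.2 18.35
```

```bash
python3 -m inch '[0,0.08,0,0,0,0, 0,0.08,0,0,0,0]' >/dev/null;python3 -c "from h import *;rel()"; python3 -m inch '[0.1,0,0,0,0,0, 0.25,0,0,0,0,0, 0.4,0,0,0,0,0, 0.4,0,0,0,0,0]' >/dev/null;python3 -c "from h import *;rel()"
```

```text
feeder dx -8.42 dy -109.82 z 47.3 | f x -1.8 y 9.2 z 4.8 47.7 10.7 18.5167
feeder dx -4.09 dy -109.71 z 47.3 | f x -0.3 y 10.0 z 4.6 47.7 10.8 18.85
```

```bash
python3 -m inch '[0.15,0,0,0,0,0, 0.3,0,0,0,0,0, 0.45,0,0,0,0,0, 0.5,0,0,0,0,0, 0.5,0,0,0,0,0]' >/dev/null;python3 -c "from h import *;rel()"; python3 -m inch '[0.1,0,0,0,0,0, 0.2,0,0,0,0,0, 0.2,0,0,0,0,0]' >/dev/null;python3 -c "from h import *;rel()"
```

```text
feeder dx 0.49 dy -109.73 z 47.3 | f x -2.0 y 10.5 z 4.9 47.8 11.2 19.2667
feeder dx 0.76 dy -110.13 z 47.2 | f x -7.1 y 10.1 z 11.7 48.8 11.0 19.5167
```

```bash
python3 -m inch '[-0.12,-0.2,0,0,0,0, -0.12,-0.6,0,0,0,0, -0.12,-1.1,0,0,0,0, -0.12,-1.6,0,0,0,0, -0.12,-2.1,0,0,0,0, -0.12,-2.6,0,0,0,0, -0.12,-3.0,0,0,0,0, -0.12,-3.3,0,0,0,0]' >/dev/null;python3 -c "from h import *;rel()"; python3 -m inch '[0,-0.2,0,0,0,0, 0,-0.4,0,0,0,0, 0,-0.7,0,0,0,0, 0,-1.0,0,0,0,0, 0,-1.3,0,0,0,0, 0,-1.6,0,0,0,0, 0,-1.9,0,0,0,0, 0,-2.1,0,0,0,0]'  >/dev/null;python3 -c "from h import *;rel()"
```

```text
feeder dx 0.59 dy -76.92 z 47.3 | f x -3.6 y 5.4 z 8.3 48.1 11.2 20.1833
feeder dx 0.54 dy -56.26 z 47.3 | f x -3.2 y 5.4 z 7.8 48.0 11.3 20.85
```

```bash
python3 -m inch '[0,-0.2,0,0,0,0, 0,-0.5,0,0,0,0, 0,-0.8,0,0,0,0, 0,-1.1,0,0,0,0, 0,-1.3,0,0,0,0, 0,-1.5,0,0,0,0, 0,-1.6,0,0,0,0, 0,-1.7,0,0,0,0]' >/dev/null;python3 -c "from h import *;rel()
d=capture('scene')
r=lambda c,y,x,h,w,f:cv2.resize(c['color'][y:y+h,x:x+w,::-1],None,fx=f,fy=f,interpolation=cv2.INTER_CUBIC)
cv2.imwrite('pics/near.png',r(d,240,170,100,180,4.2))
"
```

```text
feeder dx 0.57 dy -39.46 z 47.3 | f x -3.2 y 4.1 z 7.8 48.0 11.2 21.5167
```

```bash
python3 -m inch '[0,-0.1,0,0,0,0, 0,-0.2,0,0,0,0, 0,-0.3,0,0,0,0, 0,-0.4,0,0,0,0, 0,-0.4,0,0,0,0]' >/dev/null;python3 -c "from h import *;rel()"; python3 -m inch '[0,-0.05,0,0,0,0, 0,-0.1,0,0,0,0, 0,-0.1,0,0,0,0]' >/dev/null;python3 -c "from h import *;rel()"
```

```text
feeder dx 0.52 dy -35.43 z 47.3 | f x -2.4 y 4.6 z 6.7 48.0 10.8 21.9833
feeder dx 0.56 dy -34.48 z 47.3 | f x -2.8 y 5.3 z 7.5 48.1 11.0 22.2333
```

```bash
python3 -m inch '[0,-0.05,0,0,0,0, 0,-0.05,0,0,0,0]' >/dev/null;python3 -c "from h import *;rel()"; python3 -m inch '[0,-0.05,0,0,0,0, 0,-0.05,0,0,0,0]' >/dev/null;python3 -c "from h import *;rel()"; python3 -m inch '[0,-0.05,0,0,0,0, 0,-0.05,0,0,0,0]' >/dev/null;python3 -c "from h import *;rel()"
```

```text
feeder dx 0.52 dy -34.35 z 47.3 | f x -3.4 y 1.2 z 6.7 48.0 11.1 22.4
feeder dx 0.49 dy -34.24 z 47.3 | f x -1.2 y -0.8 z 7.5 48.0 11.1 22.5667
feeder dx 0.46 dy -34.13 z 47.3 | f x -1.6 y -2.4 z 7.9 48.0 10.9 22.7333
```

```bash
python3 -m inch '[0,0.05,0,0,0,0, 0,0.05,0,0,0,0, 0,0.05,0,0,0,0, 0,0.05,0,0,0,0]' 0.72|grep -v rot; python3 -m inch '[0,0,-1,0,0,0, 0,0,-3,0,0,0, 0,0,-6,0,0,0, 0,0,-10,0,0,0, 0,0,-12,0,0,0]'|grep force; python3 -m inch '[-4,0,-3,0,0,0, -6,5,-6,0,0,0, -6,8,-6,0,0,0, -6,12,-6,0,0,0, -6,12,-6,0,0,0]'|grep -v rot; python3 -c "
from h import *
d=capture('scene')
r=lambda c,y,x,h,w,f:cv2.resize(c['color'][y:y+h,x:x+w,::-1],None,fx=f,fy=f,interpolation=cv2.INTER_CUBIC)
cv2.imwrite('pics/final.png',r(d,180,150,190,250,3.1))"
```

```text
time_s: 23.07
eef_pos: [497.1, 62.4, 46.5]
force: [0.5, -0.0, -0.3]
opening: 23.7
grasp_force: 0.0
force: [0.6, 0.4, 0.2]
grasp_force: 0.0
time_s: 23.9
eef_pos: [448.2, -66.1, 228.0]
force: [-0.3, -0.0, -0.4]
opening: 24.0
grasp_force: 0.0
```

View pics/final.png

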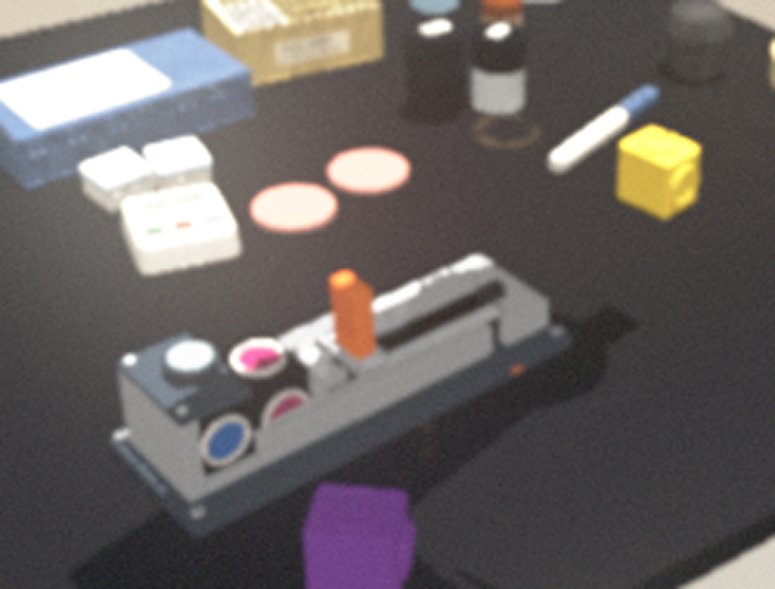

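The final view shows the magenta cube, with its ring at (258,358) and its front window at (288,408). It sits directly behind the blue port cube with the follower against it, and the other things are where they were. Handing in.

```bash
python3 -c "
from station import *
print(hand_in())"
```

```text
the job is handed in; nothing more can be done
None
```

The magenta cube is loaded upright behind the blue port cube, its window facing the same way. The follower is unbolted and eased home so its spring holds both cubes; the job was handed in at about 24 s of robot time.

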